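# Lever open the stuck ink-pad case and snap in a new cartridge

### The job

The lid of the empty ink-pad case has stuck shut: push the blade of the ink knife into the notch in its front, lever the lid off its latch and swing it right open with the knife, keeping the fingers off the lid, then lay the knife flat on the table. Fit the new pad cartridge into the case and press it down until it snaps home at both ends, and finish while still pressing it down firmly, without letting up. Do not shift the loose ink tub, the ink jar or the marker beside the work.

Things in the scene. Friction and masses are not known exactly. Their poses are not given: they have to be found in the camera images.
- pad_case: Grey plastic ink-pad case 128 x 66 mm on a plywood board 18 mm thick (x -87 to +99, y -62 to +62 mm), fixed to the table. Origin: on the table under the middle of the case. x runs from the front (-64 mm, notch) to the back (+64 mm, hinge), z up. Seam between base and lid 54 mm above the table, top of the shut lid 72 mm.
- notch (a point): Mouth of the pry notch, mid front of the case under the lid, 52 mm above the table; x points in. 28 mm wide, 20 mm deep; floor 1.75 mm below this point, solid underside of the lid 1.75 mm above (gap 3.5 mm); mouth bevelled below. Push a level blade 20 mm in, then lower the handle by 15 to 17 degrees over the front edge. The latch lets go when the lid's front is up 4 mm, at about 6 N there.
- pad_lid (a joint): Angle of the hinged lid (hollow shell 128 x 66 x 18 mm): 0 shut and latched, grows as it opens, 2.0 at its stop, leaning back. Off the latch it moves against a stiff hinge (about 1 N at its front edge) and stays where it is left. Open it past 1.7 to leave room for a gripper over the seat; its edge then stands 180 mm above the table.
- pad_hinge (a point): Middle of the lid's hinge line, at the back of the case, 54 mm above the table; the line runs along the case's y.
- lid_front (a point): Point on the lid: middle of its front edge, 128 mm from the hinge line, 1 mm above the seam when shut. The lid's underside is solid and flat from 108 to 127 mm from the hinge line (push the blade there to swing it up), hollow nearer the hinge, 15 mm deep.
- seat (a point): Mid floor of the cartridge seat in the case, 39 mm above the table, 15 below the rim, 8 behind the case's middle; x as the case. Takes the cartridge along x, either way round, 1.2 to 1.5 mm play all round, sloping lead-in 3 mm wide. Sprung tongues at both ends: the cartridge first rests on them 10 mm above home; pressing takes 6 to 15 N, drops suddenly 4 to 6 mm above home, then down to the floor.
- pad_cartridge: New pad cartridge: closed black plastic cassette, grey band, ribbed top, 84 x 46 x 28 mm (90 mm over the round ribs low on its ends), about 110 g, flat on the table. Origin: centre of its underside, x along its length, z up. Grip it across y (46 mm), by its top 12 mm at most: when home its top stands only 13 mm above the case's rim. Or push on the middle of its top.
- cartridge_end_a (a point): Lower edge of the cartridge, middle of its -x end (42 mm from its centre), at the height of its underside.
- cartridge_end_b (a point): The same at its +x end.
- ink_knife: Ink knife 145 mm long, about 60 g, lying on its handle: flat-sided wooden handle 75 x 15 x 15 mm, steel blade 18 mm wide, 2 mm thick, round end. Origin: under the handle, where to grip it (across y), 95 mm behind the tip and 50 mm before the handle's end; x points to the tip, z up. Middle plane of the blade 7.5 mm above the underside of the handle.
- knife_tip (a point): Tip of the knife's blade, on its middle plane.
- ink_tub_lime: Bystander: open ink tub, 130 mm across, 66 mm high. Origin: centre of its underside.
- ink_jar_madder: Bystander: small closed ink jar with a screw lid, 68 mm across, 63 mm high. Origin: centre of its underside.
- marker_c: Bystander: felt marker lying on its side, 136 x 16 mm. Origin: centre of its underside.
There are look-alikes about, which are no part of the job. What is shaped like the ink_knife but turquoise is not meant.

How it is judged:
By the outcome, as a careful person would: the job done as asked, in the order asked, and still so for the second after the job is handed in, while the arm keeps its last pose, push and grip.
It also fails if it takes over 67 s, if anything falls off the work surface, if the arm or the gripper's body presses on something with over 40 N, if the wrist force passes 120 N, or if a joint passes its speed limit or range.

### The arm

A 7-joint arm with a two-finger parallel gripper is mounted at the origin on the work surface; the furniture and walls round the work are solid. World frame = base frame: x ahead of the robot, y to its left, z up, the work surface at z = 0. Lengths are in m, angles in rad, forces in N, time in s.
With the tool pointing down it reaches from about 0.425 to 0.975 m from the base axis. Payload 16.7 kg.
Tool frame: the origin (TCP) lies midway between the tips of the shut fingers; the grasp point (between the pads) lies 19 mm behind it (arm.grasp_offset is the distance from the TCP to the grasp point, in m); z points along the fingers, x is the direction in which the jaws open and shut, and the axes are right-handed (so a half turn about z gives the same grasp; the last joint's range is limited). The gripper opens to 85 mm and grips with 20 to 120 N. Pads are 22 mm wide; open, the fingers measure 114 mm over their backs; the gripper's body (76 mm by 85 mm) begins 54 mm behind the grasp point. The pads swing forward as they close: fully open they stand 13 mm farther back than shut.
Start: joints at [-1.315, 0.426, 0.074, 1.606, -0.034, 1.111, -0.067], TCP at [0.266, 0.62, 0.231] pointing down, gripper open.
Joint ranges: [-2.85, 2.85], [-0.5, 2.14], [-1.23, 1.37], [0.21, 2.46], [-1.02, 4.16], [0.16, 2.05], [-2.73, 2.73]. Speed limits (rad/s): [1.89, 1.89, 2.39, 2.39, 3.01, 3.01, 3.01].

### API

Orientations are given as a 3x3 rotation matrix whose columns are the frame's x, y, z axes.
In Python, from bench import arm, camera gives the robot as it stands. The module is installed in compiled form; this text tells all that it offers.
- The arm moves only by the tool jog_arm, never from a script. Its argument "targets" is text: rows parted by semicolons, each of 5 numbers parted by spaces: the opening, from -1 (shut) to 1 (fully open), then the shift along the tool's x, y, z in mm, then the turn about the tool's z in rad. In form: claw tx ty tz roll; .... A call has 1 to 12 rows; each row shifts and turns the commanded pose from where the row before left it, along the tool's axes as they then stand; what a row does not reach is not made up. A row lasts 1/10 s, in which the tool goes at most 50 mm and 8.59 degrees, less where a joint would pass 70% of its speed; a pose out of reach is approached as far as the arm can. A call is refused whole if a number of a shift passes 50 or a number of a turn 0.15, either way. A call with a gripper value outside its range is refused whole. The fingers move at their own pace and stop on an object; the grip force is fixed at half the most. Time passes only in rows, so rows that do not move let the fingers close. It gives the time, the measured TCP pose, the force and the opening at its end, in the units of the state.
- arm.observe(): the state, without advancing time (a new reading comes with each control period).
- camera(name): name is "scene" or "top"; returns a dict with "frame" (400x640x3 uint8, red, green, blue), "mtx" (3x3 intrinsics, pixels), "R" (3x3) and "t" (3): a world point X has camera coordinates R X + t. Camera axes: x right, y down, z forward; pixel columns grow to the right and rows downward; lengths in m; the calibration is good to about 2 mm. A picture is of the moment at which its call begins. There is no depth.
- arm.sign_off(): hands the job in, once; it reports no verdict.
The state is a dict: "t": time; "joint_pos": joint angles; "joint_vel": joint speeds; "effort": joint torques, N m; "ee_pos": TCP position; "orientation": TCP orientation; "wrist_force": force on the tool from outside, world axes, zero at the start; "wrist_torque": the same for the moment, N m; "gripper_width": finger opening in m.
Only numpy, scipy, OpenCV 4.12 (cv2) and the standard library are available. Lean on these libraries where they do the work, as an engineer would, in place of code of your own. Each camera call takes 0.05 s, during which the arm holds its last target. There are 200 camera calls.

## Working session

There is one attempt and no reset: what is moved stays moved. The work goes in short steps, Python scripts to look and compute and a tool call to move; the robot and the scene stay as the last step left them, time stands still between calls to the robot, and variables do not carry over. Pictures are saved under pics/ and viewed, about 8 in all and at most 12, crops included, and the job is handed in when it is done.

Besides the shell and the picture viewer there is one more tool, called as name(argument=value, ...) on one line, values as JSON. jog_arm: Moves the arm, as the interface text tells. Its arguments: {"type":"object","properties":{"targets":{"type":"string"}},"required":["targets"]}

```bash
mkdir -p pics; python3 - <<'E'
from bench import arm,camera
import cv2,numpy as np
s=arm.observe()
for k in("t","ee_pos","orientation","wrist_force","gripper_width"):print(k,np.round(s[k],4))
for n in("scene","top"):
    c=camera(n);cv2.imwrite(f"pics/{n}0.png",c["frame"][:,:,::-1]);print(n,c["mtx"],c["R"],c["t"])
E
```

```text
t 0.0
ee_pos [0.2663 0.6198 0.2306]
orientation [[ 3.948e-01  9.188e-01 -4.000e-04]
 [ 9.188e-01 -3.948e-01 -1.200e-03]
 [-1.300e-03  1.000e-04 -1.000e+00]]
wrist_force [ 0.097  -0.7281 -0.5833]
gripper_width 0.0854
scene [[371.39610725   0.         310.64597006]
 [  0.         371.39610725 200.23861219]
 [  0.           0.           1.        ]] [[ 0.81265227 -0.58273709  0.00371118]
 [-0.38872181 -0.54681207 -0.74154698]
 [ 0.43415625  0.60117721 -0.67089068]] [-0.4131907   0.19994506  1.0613331 ]
top [[444.84860915   0.         312.68419321]
 [  0.         444.84860915 205.42105259]
 [  0.           0.           1.        ]] [[ 2.05835381e-02 -9.99784912e-01  2.53912343e-03]
 [-9.91966587e-01 -2.07394962e-02 -1.24788475e-01]
 [ 1.24814295e-01  4.98627278e-05 -9.92180119e-01]] [-0.04333655  0.50503274  1.55943724]
```

View pics/top0.png

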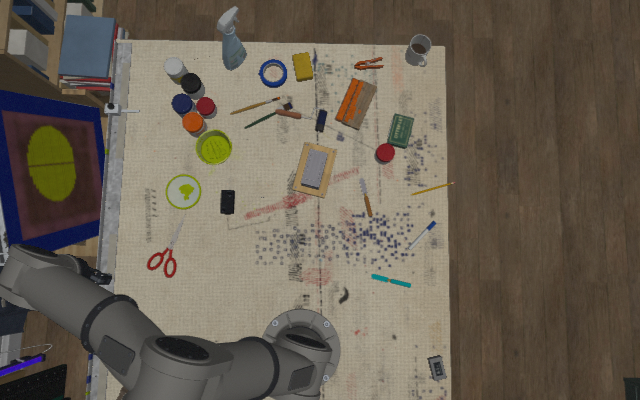

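View pics/scene0.png

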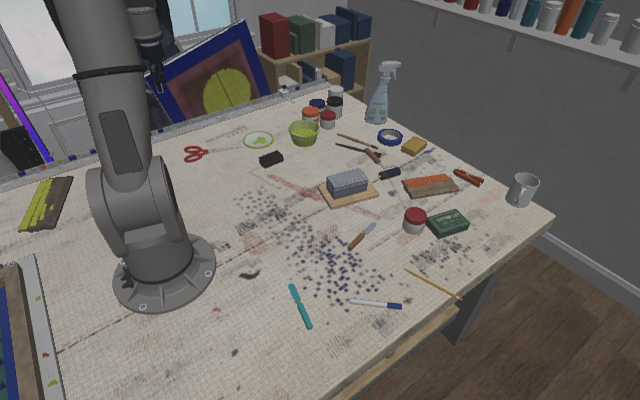

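The top view shows the case at (315,168), a knife with a brown handle at (366,198), a turquoise look-alike at (391,280), black blocks at (227,202) and (320,120), a red-lidded jar at (385,153) and the lime tub at (214,147). The cartridge could be either black block. I'll take close crops to decide.

```bash
python3 - <<'E'
import cv2,numpy as np
a=cv2.imread("pics/top0.png")
cv2.imwrite("pics/c1.png",np.vstack([cv2.resize(a[135:225,280:400],None,fx=6,fy=6,interpolation=cv2.INTER_CUBIC)]))
s=cv2.imread("pics/scene0.png")
l=cv2.resize(a[180:225,205:255],None,fx=8,fy=8,interpolation=cv2.INTER_CUBIC)
m=cv2.resize(a[100:145,300:350],None,fx=8,fy=8,interpolation=cv2.INTER_CUBIC)
cv2.imwrite("pics/c2.png",np.hstack([l,m]))
E
```

```text
(no output)
```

View pics/c1.png

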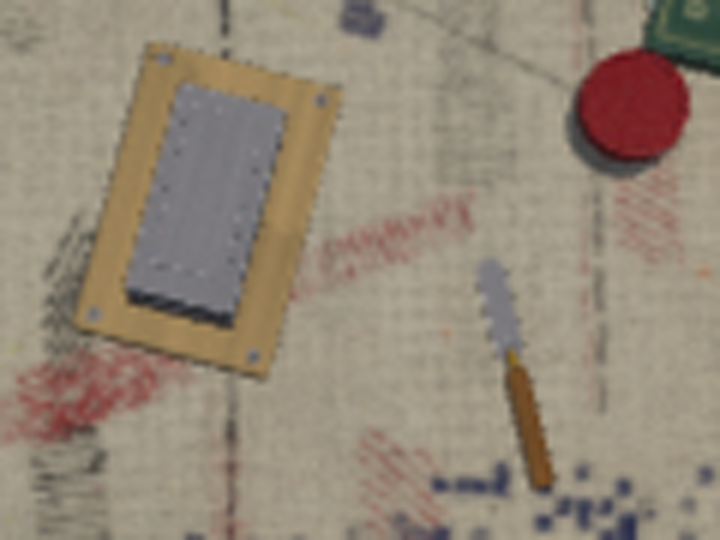

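View pics/c2.png

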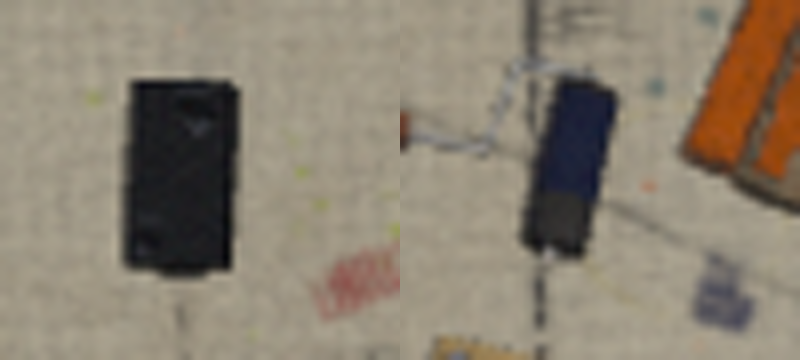

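The cartridge is the left black block at (227,202): 2:1 shape with the end rib showing. The one at (320,120) is a blue and grey roller-like thing. The knife is the brown-handled one at (366,198). Next I need a scene crop for the second view and to tell which end is the front.

```bash
python3 - <<'E'
import cv2,numpy as np
s=cv2.imread("pics/scene0.png")
z=lambda x0,y0,w,h,f:cv2.resize(s[y0:y0+h,x0:x0+w],None,fx=f,fy=f,interpolation=cv2.INTER_CUBIC)
cv2.imwrite("pics/c3.png",np.vstack([z(310,160,80,50,8),np.hstack([z(340,215,40,40,8),z(250,145,40,40,8)])])[:720])
im=cv2.imread("pics/c3.png");print(im.shape)
cv2.imwrite("pics/c3.png",np.hstack([z(310,162,70,48,8),np.vstack([z(342,216,36,35,6),z(252,145,36,29,6)])]))
E
```

```text
(720, 640, 3)
```

View pics/c3.png

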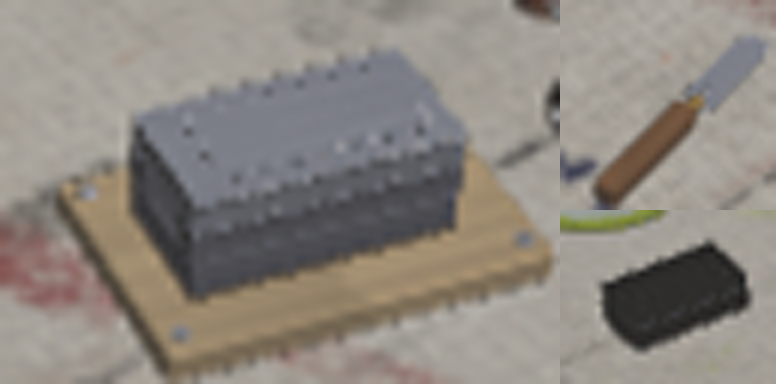

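```bash
cat > h.py <<'E'
import numpy as np,cv2
from scipy.optimize import least_squares
K={"scene":([[371.39610725,0,310.64597006],[0,371.39610725,200.23861219],[0,0,1]],[[0.81265227,-0.58273709,0.00371118],[-0.38872181,-0.54681207,-0.74154698],[0.43415625,0.60117721,-0.67089068]],[-0.4131907,0.19994506,1.0613331]),
"top":([[444.84860915,0,312.68419321],[0,444.84860915,205.42105259],[0,0,1]],[[2.05835381e-02,-9.99784912e-01,2.53912343e-03],[-9.91966587e-01,-2.07394962e-02,-1.24788475e-01],[1.24814295e-01,4.98627278e-05,-9.92180119e-01]],[-0.04333655,0.50503274,1.55943724])}
K={k:tuple(map(np.array,v)) for k,v in K.items()}
def proj(n,X):
    k,R,t=K[n];p=(np.atleast_2d(X)@R.T+t)@k.T;return p[:,:2]/p[:,2:]
def un(n,uv,z):
    k,R,t=K[n];d=R.T@np.linalg.inv(k)@[uv[0],uv[1],1];C=-R.T@t;return C+d*(z-C[2])/d[2]
def crop(u,v,f,x0,y0):return ((u+.5)/f-.5+x0,(v+.5)/f-.5+y0)
def fit(obs,x0,zoff=0):
    # obs: (cam,(u,v),(x,y,z) mm)
    def w(p,X):
        c,s=np.cos(p[2]),np.sin(p[2]);X=np.array(X)/1e3
        return np.array([p[0]+c*X[0]-s*X[1],p[1]+s*X[0]+c*X[1],X[2]])
    f=lambda p:np.concatenate([(proj(n,w(p,X))[0]-uv) for n,uv,X in obs])
    r=least_squares(f,x0,loss="soft_l1");return r.x,f(r.x).reshape(-1,2)
E
python3 - <<'E'
from h import *
T=lambda u,v:crop(u,v,6,280,135)
S=lambda u,v:crop(u,v,8,310,162)
for sg in(1,-1): # 1: front near the robot
    bx=(-87,99) if sg>0 else (-99,87)
    o=[("top",T(150,42),(bx[1],62,18)),("top",T(340,88),(bx[1],-62,18)),("top",T(265,378),(bx[0],-62,0)),("top",T(78,325),(bx[0],62,0)),
    ("scene",S(58,195),(bx[0],62,18)),("scene",S(165,358),(bx[0],-62,18)),("scene",S(552,258),(bx[1],-62,18)),
    ("top",T(178,82),(64,33,72)),("top",T(287,107),(64,-33,72)),("top",T(236,312),(-64,-33,72)),("top",T(128,290),(-64,33,72)),
    ("scene",S(135,118),(-64,33,72)),("scene",S(195,212),(-64,-33,72)),("scene",S(465,143),(64,-33,72)),("scene",S(390,52),(64,33,72)),("scene",S(195,298),(-64,-33,18))]
    p,r=fit(o,[.65,0,-.2]);print(sg,p,abs(r).mean());print(np.round(r,1).tolist())
# knife
a=un("top",T(542,488),.0075);b=un("top",T(488,260),.0075);print("knife end,tip",a,b,np.linalg.norm(b-a))
S2=lambda u,v:crop(u-560,v,6,342,216)
a=un("scene",S2(605,198),.0075);b=un("scene",S2(758,42),.0075);print("knife end,tip",a,b,np.linalg.norm(b-a))
C=lambda u,v:crop(u,v,8,205,180)
D=lambda u,v:crop(u-560,v-210,6,252,145)
o=[("top",C(132,80),(42,23,28)),("top",C(238,84),(42,-23,28)),("top",C(232,270),(-42,-23,20)),("top",C(124,267),(-42,23,20)),
("scene",D(602,285),(-42,23,28)),("scene",D(637,328),(-42,-23,28)),("scene",D(748,278),(42,-23,28)),("scene",D(712,242),(42,23,28))]
p,r=fit(o,[.6,.2,0]);print("cart",p);print(np.round(r,1).tolist())
print("jar",un("top",T(634,105),.063),"tub",un("top",(214,147),.066),"marker",un("top",(424,235),.008))
E
```

```text
1 [ 0.63456079 -0.03598095 -0.22609912] 0.659924350836949
[[-0.1, -0.4], [1.0, -0.0], [1.1, 1.0], [-0.6, 1.7], [-0.7, -1.6], [0.6, 0.0], [0.9, -1.4], [0.5, 0.1], [0.4, 0.4], [0.1, 0.8], [-0.1, -0.0], [-0.6, -0.8], [0.2, -1.0], [0.5, -1.7], [0.6, -1.1], [-0.6, 0.4]]
-1 [ 0.63775955 -0.03693463 -0.22101885] 1.1584820222762966
[[-0.8, 1.8], [0.4, 2.1], [0.8, 3.3], [-1.0, 4.0], [-3.0, -0.9], [-1.5, 0.8], [-1.3, -0.9], [0.7, -0.8], [0.6, -0.6], [0.5, -0.1], [0.2, -0.9], [0.3, -0.9], [1.2, -1.2], [1.3, -1.9], [1.4, -1.4], [0.4, 0.2]]
knife end,tip [ 0.47489234 -0.24089238  0.0075    ] [ 0.61402461 -0.20730605  0.0075    ] 0.143128721873988
knife end,tip [ 0.47361095 -0.24634815  0.0075    ] [ 0.61082832 -0.21023913  0.0075    ] 0.1418889266792583
cart [ 0.51463915  0.2733693  -0.00647964]
[[0.5, 0.0], [0.1, -0.1], [0.0, 0.1], [0.8, 0.1], [-0.5, -0.3], [-0.3, -1.6], [0.1, -0.7], [-0.1, -0.3]]
jar [ 0.69867899 -0.28726634  0.063     ] tub [0.70349564 0.32227827 0.066     ] marker [ 0.40980691 -0.43600512  0.008     ]
```

The front of the case (notch) faces the robot: mean residual 0.66 px, against 1.16 px for the reverse. The poses found:

| Thing | x (m) | y (m) | Yaw (rad) |
|---|---|---|---|
| Case | 0.635 | -0.036 | -0.226 |
| Knife origin | 0.521 | -0.2315 | 0.245 |
| Cartridge | 0.515 | 0.273 | -0.006 |

Now I'll move above the knife.

jog_arm(targets="1 0 50 0 0; 1 0 10 0 0; 1 0 0 0 -0.13; 1 0 0 0 -0.13; 1 0 0 0 -0.13; 1 0 0 0 -0.13; 1 0 0 0 -0.13")

```text
t: 0.8
ee_pos: [0.3216, 0.5962, 0.2309]
orientation: [[-0.247, 0.969, -0.0], [0.969, 0.247, -0.001], [-0.001, -0.0, -1.0]]
wrist_force: [0.3, -0.0, -1.4]
gripper_width: 0.0854
```

jog_arm(targets="1 -49 0 0 0; 1 -49 0 0 0; 1 -49 0 0 0; 1 -49 0 0 0; 1 -49 0 0 0; 1 -49 0 0 0; 1 -49 0 0 0; 1 -49 0 0 0; 1 -49 0 0 0")

```text
t: 1.7
ee_pos: [0.4282, 0.1664, 0.2313]
orientation: [[-0.241, 0.97, 0.0], [0.97, 0.241, 0.0], [0.0, 0.0, -1.0]]
wrist_force: [1.0, 0.1, 0.4]
gripper_width: 0.0854
```

jog_arm(targets="1 -49 0 0 0; 1 -49 0 0 0; 1 -49 0 0 0; 1 -49 0 0 0; 1 -49 0 0 0; 1 -49 0 0 0; 1 -49 0 0 0; 1 0 0 0 0; 1 0 0 0 0")

```text
t: 2.6
ee_pos: [0.5107, -0.1654, 0.2309]
orientation: [[-0.239, 0.971, -0.001], [0.971, 0.239, -0.0], [-0.0, -0.001, -1.0]]
wrist_force: [-0.1, 1.3, -0.5]
gripper_width: 0.0855
```

jog_arm(targets="1 -34 -6 0 0; 1 -33 0 0 0; 1 0 0 45 0; 1 0 0 45 0; 1 0 0 45 0; 1 0 0 45 0; 1 0 0 20 0; 1 0 0 0 0")

```text
t: 3.4
ee_pos: [0.5197, -0.2286, 0.0286]
orientation: [[-0.243, 0.97, -0.005], [0.97, 0.243, 0.002], [0.003, -0.004, -1.0]]
wrist_force: [-0.1, -0.5, -0.3]
gripper_width: 0.0851
```

```bash
python3 - <<'E'
from bench import arm,camera
import cv2,numpy as np
f=lambda a,x,y,w,h,s:cv2.resize(a[y:y+h,x:x+w,::-1],None,fx=s,fy=s,interpolation=cv2.INTER_CUBIC)
cv2.imwrite("pics/k1.png",np.hstack([f(camera("top")["frame"],340,160,60,70,6),f(camera("scene")["frame"],320,190,70,70,6)]))
E
```

```text
(no output)
```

View pics/k1.png

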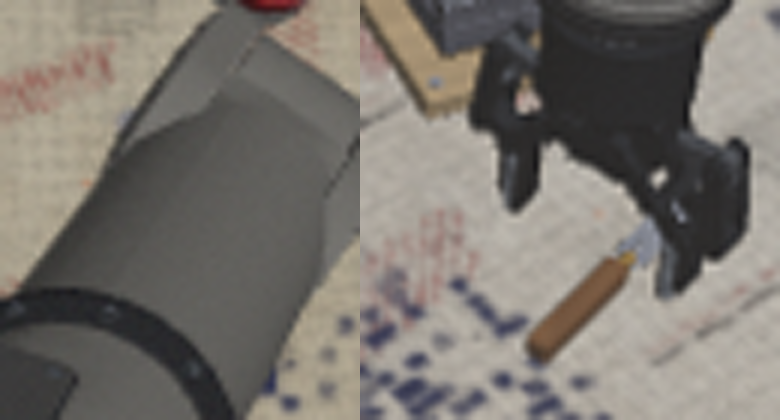

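```bash
python3 - <<'E'
from h import *
print(proj("scene",[.5197,-.2286,.0416]), un("scene",(346.7,224.7),.0416),un("scene",(372,238.6),.0416))
print(un("scene",(349.2,248.3),.0075),un("scene",(365,233),.0075))
E
```

```text
[[357.83522056 230.7281566 ]] [ 0.50851135 -0.18959231  0.0416    ] [ 0.53286604 -0.27701706  0.0416    ]
[ 0.4746113  -0.24570029  0.0075    ] [ 0.55513069 -0.22646929  0.0075    ]
```

Fingers straddle the handle at the origin point. In the scene half of the picture, the finger tips are at (520,208) and (672,292) and the handle runs from (535,350) to (630,258). I'll descend and grip.

jog_arm(targets="1 0 0 13 0; 1 0 0 13 0; 1 0 0 0 0; -1 0 0 0 0; -1 0 0 0 0; -1 0 0 0 0; -1 0 0 0 0; -1 0 0 0 0; -1 0 0 0 0; -1 0 0 0 0; -1 0 0 0 0; -1 0 0 0 0")

```text
t: 4.7
ee_pos: [0.5216, -0.2308, 0.0057]
orientation: [[-0.242, 0.97, 0.0], [0.97, 0.242, 0.0], [-0.0, 0.0, -1.0]]
wrist_force: [-1.9, 1.3, 7.8]
gripper_width: 0.0129
```

jog_arm(targets="-1 0 0 -5 0; -1 0 0 -25 0; -1 0 0 -40 0; -1 0 0 -40 0; -1 0 0 -40 0; -1 0 0 0 0; -1 0 0 0 0")

```text
t: 5.4
ee_pos: [0.5219, -0.2306, 0.1563]
orientation: [[-0.242, 0.97, 0.002], [0.97, 0.242, -0.0], [-0.001, 0.002, -1.0]]
wrist_force: [0.5, -0.1, -1.3]
gripper_width: 0.0132
```

```bash
python3 - <<'E'
from bench import arm,camera
import cv2,numpy as np
s=arm.observe();print(s["ee_pos"],s["wrist_force"],s["gripper_width"])
f=lambda a,x,y,w,h,s:cv2.resize(a[y:y+h,x:x+w,::-1],None,fx=s,fy=s,interpolation=cv2.INTER_CUBIC)
cv2.imwrite("pics/k2.png",np.hstack([f(camera("top")["frame"],340,140,60,70,6),f(camera("scene")["frame"],320,160,70,70,6)]))
E
```

```text
[ 0.52187899 -0.23063885  0.15630203] [ 0.46421071 -0.13684704 -1.32407289] 0.013228341338263021
```

View pics/k2.png

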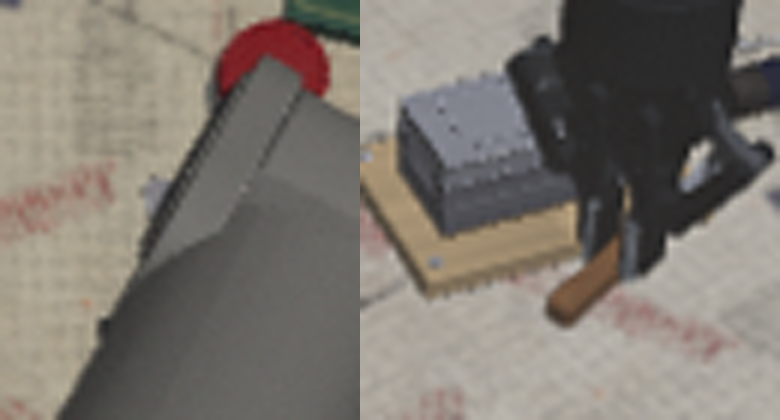

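The knife is held: handle end at (570,310) in the scene half, case beyond at (480,150). Scene-camera readings run about 4 mm low in y against the known finger position, so I'll refine the case with the top image alone using segmentation.

```bash
python3 - <<'E'
from h import *
a=cv2.imread("pics/top0.png")
hsv=cv2.cvtColor(a,cv2.COLOR_BGR2HSV)
H,S,V=[c.astype(int) for c in cv2.split(hsv)]
def outl(m,roi,name):
    z=np.zeros(m.shape,np.uint8);x,y,w,h=roi;z[y:y+h,x:x+w]=m[y:y+h,x:x+w]*255
    z=cv2.morphologyEx(z,cv2.MORPH_OPEN,np.ones((2,2)))
    n,l,st,_=cv2.connectedComponentsWithStats(z);i=1+np.argmax(st[1:,4])
    c=max(cv2.findContours((l==i).astype(np.uint8),cv2.RETR_EXTERNAL,cv2.CHAIN_APPROX_NONE)[0],key=len)
    r=cv2.minAreaRect(c);print(name,st[i],r);return (l==i)
print("bg",hsv[230,300],"board",hsv[146,304],hsv[190,322],"lid",hsv[165,312],"cart",hsv[200,227])
board=outl((S>80)&(V>110)&(H>8)&(H<30),(280,135,70,70),"board")
lid=outl((S<50)&(V<175)&(V>90)&(H>90),(295,145,35,45),"lid")
cart=outl(V<70,(210,182,40,40),"cart")
# silhouette fit: render model, compare with mask soft
def w(p,X):
    c,s=np.cos(p[2]),np.sin(p[2]);X=np.array(X,float)/1e3
    return np.c_[p[0]+c*X[:,0]-s*X[:,1],p[1]+s*X[:,0]+c*X[:,1],X[:,2]]
def box(x0,x1,y,z0,z1):return [(x,yy,z) for x in(x0,x1) for yy in(-y,y) for z in(z0,z1)]
def sil(p,B):
    h=cv2.convexHull(proj("top",w(p,B)).astype(np.float32))[:,0]
    im=np.zeros((400*1,640),np.uint8);big=np.zeros((1600,2560),np.uint8)
    cv2.fillPoly(big,[np.round(((h+.5)*4-.5)*16).astype(int)],255,shift=4)
    return cv2.resize(big,(640,400),interpolation=cv2.INTER_AREA)/255.
from scipy.optimize import minimize
def fitm(mask,Bs,p0,n):
    g=lambda p:np.abs(np.clip(sum(sil(p,B) for B in Bs),0,1)-mask).sum()
    sx=np.array([p0]+[np.array(p0)+d for d in np.diag([.006,.006,.05])])
    r=minimize(g,p0,method="Nelder-Mead",options=dict(initial_simplex=sx,xatol=1e-5,fatol=1e-3));print(n,r.x,r.fun,mask.sum())
full=cv2.fillPoly(np.zeros((400,640),np.uint8),[cv2.convexHull(np.argwhere(board|lid)[:,::-1].astype(np.int32))],1)
fitm(full,[box(-87,99,62,0,18)],[.635,-.036,-.226],"board")
fitm(cart,[box(-42,42,23,0,28)],[.515,.273,0.],"cart")
fitm(lid,[box(-64,64,33,72,72)],[.635,-.036,-.226],"lid")
E
```

```text
bg [ 18  32 137] board [ 19 107 143] [ 19 114 154] lid [128   8 123] cart [128  34  30]
board [294 143  44  56 883] ((315.176513671875, 170.2941436767578), (33.95498275756836, 49.477264404296875), 14.03624439239502)
lid [303 151  25  37 622] ((314.9715270996094, 168.8083038330078), (17.967227935791016, 34.96738052368164), 14.743562698364258)
cart [222 191  14  25 319] ((228.5, 203.0), (24.0, 13.0), 90.0)
board [ 0.63300026 -0.03809562 -0.23149481] 62.38823529411765 1716
cart [0.51173877 0.27210714 0.02301309] 29.905882352941177 319
lid [ 0.63058221 -0.03805431 -0.21454033] 54.95686274509804 622
```

jog_arm(targets="-1 0 0 0 0.1175; -1 0 0 0 0.1175; -1 0 0 0 0.1175; -1 0 0 0 0.1175; -1 42.7 -21.7 0 0; -1 42.7 -21.7 0 0; -1 42.7 -21.7 0 0; -1 42.7 -21.7 0 0; -1 42.7 -21.7 0 0; -1 0 0 0 0; -1 0 0 0 0")

```text
t: 6.6
ee_pos: [0.4629, 0.0026, 0.1546]
orientation: [[0.221, 0.975, -0.002], [0.975, -0.221, -0.001], [-0.001, -0.001, -1.0]]
wrist_force: [0.1, -0.5, -1.1]
gripper_width: 0.013
```

jog_arm(targets="-1 0 0 40 0; -1 0 0 40 0; -1 0 0 16 0; -1 0 0 0 0; -1 0 0 0 0; -1 0 0 0 0")

```text
t: 7.2
ee_pos: [0.4642, 0.001, 0.0602]
orientation: [[0.225, 0.974, 0.001], [0.974, -0.225, 0.0], [0.0, 0.001, -1.0]]
wrist_force: [0.6, 0.4, -0.6]
gripper_width: 0.0131
```

```bash
python3 - <<'E'
from bench import arm,camera
import cv2,numpy as np
f=lambda a,x,y,w,h,s:cv2.resize(a[y:y+h,x:x+w,::-1],None,fx=s,fy=s,interpolation=cv2.INTER_CUBIC)
a,b=camera("top")["frame"],camera("scene")["frame"]
np.save("a.npy",a);np.save("b.npy",b);s=arm.observe();print(s["ee_pos"])
cv2.imwrite("pics/k3.png",np.hstack([f(a,285,140,50,70,8),f(b,280,150,85*8//8-39,70,8)][:2]))
print(cv2.imread("pics/k3.png").shape)
E
```

```text
[0.46424547 0.00153823 0.06029178]
(560, 768, 3)
```

View pics/k3.png

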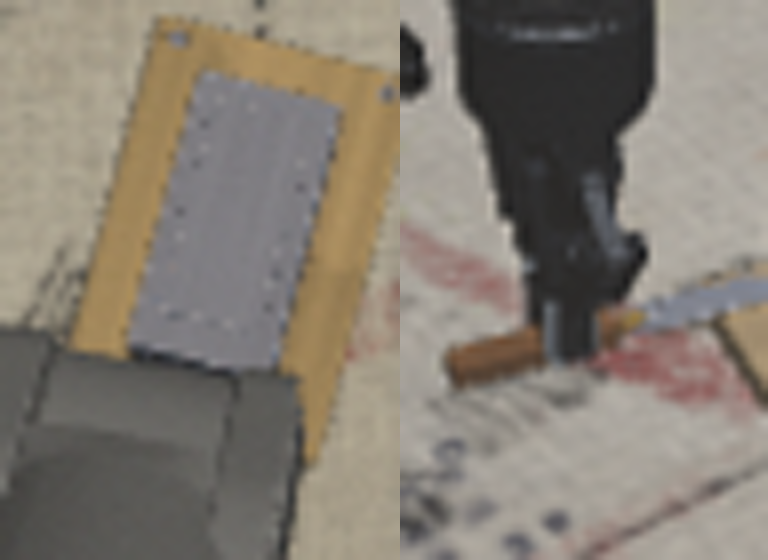

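```bash
python3 - <<'E'
from h import *
C=lambda u,v:un("top",crop(u,v,8,285,140),.072)
q=[C(203,70),C(343,108),C(275,372),C(130,349)]
m1=(q[0]+q[1])/2;m0=(q[2]+q[3])/2;d=m1-m0;print(m0,m1,np.linalg.norm(d),np.arctan2(d[1],d[0]))
print([np.linalg.norm(q[i]-q[(i+1)%4]) for i in range(4)])
u=np.array([.974,-.225]);n=np.array([.225,.974]);t=np.array([.4642,.0013])
for p in(m0,m1):print((p[:2]-t)@u,(p[:2]-t)@n)
print(proj("scene",[*(t-.05*u),.062]),proj("scene",[*(t+.0945*u),.062]),"notch",proj("scene",[.5711,-.0229,.052]),proj("scene",[.5711,-.0229,.018]))
E
python3 - <<'E'
import numpy as np,cv2
b=np.load("b.npy");cv2.imwrite("pics/k4.png",cv2.resize(b[150:200,305:375,::-1],None,fx=11,fy=11,interpolation=cv2.INTER_CUBIC))
E
```

```text
[ 0.57401785 -0.02148265  0.072     ] [ 0.69646328 -0.05006317  0.072     ] 0.12573674716122116 -0.22930882700033572
[np.float64(0.06426746278856106), np.float64(0.1221521413410532), np.float64(0.06436563823471707), np.float64(0.12932140005369874)]
0.11208868128432464 0.002518719740036596
0.23778114762358207 0.002231506825278205
[[285.23878649 195.80794931]] [[325.72035571 184.97559504]] notch [[329.63452239 186.06999424]] [[329.26052885 193.61773723]]
```

View pics/k4.png

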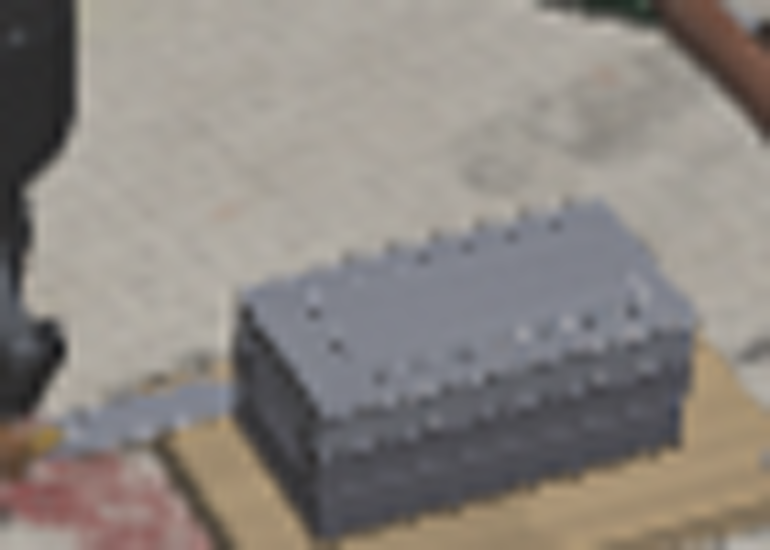

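The blade points at the middle of the case front: tip at (235,395), front-face middle about (279,385), gap about 15–17 mm. I'll lower to notch height and push in gently.

jog_arm(targets="-1 1 0 5 0; -1 0 0 5.1 0; -1 0 0 0 0; -1 0 0 0 0; -1 0 0 0 0")

```text
t: 7.8
ee_pos: [0.4638, 0.0025, 0.0492]
orientation: [[0.224, 0.975, -0.0], [0.975, -0.224, -0.0], [-0.0, -0.0, -1.0]]
wrist_force: [1.1, -0.0, -0.9]
gripper_width: 0.0135
```

```bash
python3 - <<'E'
from bench import arm,camera
import numpy as np
P=[];F=[]
for i in range(8):
    camera("top");s=arm.observe();P.append(s["ee_pos"]);F.append(s["wrist_force"])
print(np.mean(P,0),np.std(P,0),np.mean(F,0),np.std(F,0))
E
```

```text
[0.46380597 0.00258589 0.0492806 ] [1.80443223e-05 2.40113581e-05 1.48831011e-05] [-0.13879849 -0.06266292 -0.52749193] [0.60916304 0.58394291 0.40391237]
```

jog_arm(targets="-1 0 5 -0.8 0; -1 0 5 0 0; -1 0 0 0 0; -1 0 0 0 0")

```text
t: 8.6
ee_pos: [0.4736, 0.0002, 0.05]
orientation: [[0.224, 0.975, -0.0], [0.975, -0.224, -0.0], [-0.0, -0.0, -1.0]]
wrist_force: [-0.5, 0.2, -0.1]
gripper_width: 0.0132
```

jog_arm(targets="-1 0 4 0 0; -1 0 3 0 0; -1 0 3 0 0; -1 0 0 0 0; -1 0 0 0 0")

```text
t: 9.1
ee_pos: [0.4832, -0.002, 0.05]
orientation: [[0.224, 0.975, -0.0], [0.975, -0.224, -0.0], [-0.0, -0.0, -1.0]]
wrist_force: [0.6, -0.7, -1.1]
gripper_width: 0.0134
```

jog_arm(targets="-1 0 3 0 0; -1 0 3 0 0; -1 0 0 0 0; -1 0 0 0 0")

```text
t: 9.5
ee_pos: [0.4891, -0.0033, 0.05]
orientation: [[0.224, 0.975, -0.0], [0.975, -0.224, -0.0], [-0.0, -0.0, -1.0]]
wrist_force: [-1.1, -0.5, -1.9]
gripper_width: 0.0132
```

jog_arm(targets="-1 0 3 0 0; -1 0 2 0 0; -1 0 0 0 0; -1 0 0 0 0")

```text
t: 9.9
ee_pos: [0.494, -0.0044, 0.05]
orientation: [[0.224, 0.975, -0.0], [0.975, -0.224, -0.0], [-0.0, -0.0, -1.0]]
wrist_force: [-1.1, -0.2, -0.5]
gripper_width: 0.0133
```

jog_arm(targets="-1 0 2 0 0; -1 0 2 0 0; -1 0 0 0 0; -1 0 0 0 0")

```text
t: 10.3
ee_pos: [0.4979, -0.0053, 0.05]
orientation: [[0.224, 0.975, -0.0], [0.975, -0.224, -0.0], [-0.0, -0.0, -1.0]]
wrist_force: [-0.1, 0.5, -0.4]
gripper_width: 0.0134
```

jog_arm(targets="-1 0 1 0 0; -1 0 1 0 0; -1 0 0 0 0")

```text
t: 10.6
ee_pos: [0.4999, -0.0057, 0.05]
orientation: [[0.224, 0.975, 0.0], [0.975, -0.224, -0.0], [-0.0, 0.0, -1.0]]
wrist_force: [0.3, 0.0, -1.5]
gripper_width: 0.013
```

jog_arm(targets="-1 0 1 0 0; -1 0 1 0 0; -1 0 0 0 0")

```text
t: 10.9
ee_pos: [0.502, -0.0062, 0.05]
orientation: [[0.224, 0.975, 0.0], [0.975, -0.224, -0.0], [-0.0, 0.0, -1.0]]
wrist_force: [0.4, -0.6, -1.2]
gripper_width: 0.0131
```

jog_arm(targets="-1 0 1 0 0; -1 0 0 0 0; -1 0 0 0 0")

```text
t: 11.2
ee_pos: [0.5027, -0.0064, 0.05]
orientation: [[0.224, 0.975, -0.0], [0.975, -0.224, -0.0], [-0.0, -0.0, -1.0]]
wrist_force: [0.2, 0.1, -0.5]
gripper_width: 0.013
```

jog_arm(targets="-1 0 1 0 0; -1 0 1 0 0; -1 0 0 0 0")

```text
t: 11.5
ee_pos: [0.5049, -0.0069, 0.05]
orientation: [[0.224, 0.975, 0.0], [0.975, -0.224, -0.0], [-0.0, 0.0, -1.0]]
wrist_force: [-0.1, -1.0, -0.9]
gripper_width: 0.0129
```

```bash
python3 - <<'E'
from bench import arm,camera
import cv2,numpy as np
b=camera("scene")["frame"];np.save("b.npy",b)
cv2.imwrite("pics/k5.png",cv2.resize(b[150:205,285:365,::-1],None,fx=10,fy=10,interpolation=cv2.INTER_CUBIC))
s=arm.observe();print(s["wrist_force"],s["wrist_torque"])
E
```

```text
[-1.05577772  0.39786911 -0.92488722] [ 0.01296921 -0.0330679   0.05342575]
```

View pics/k5.png

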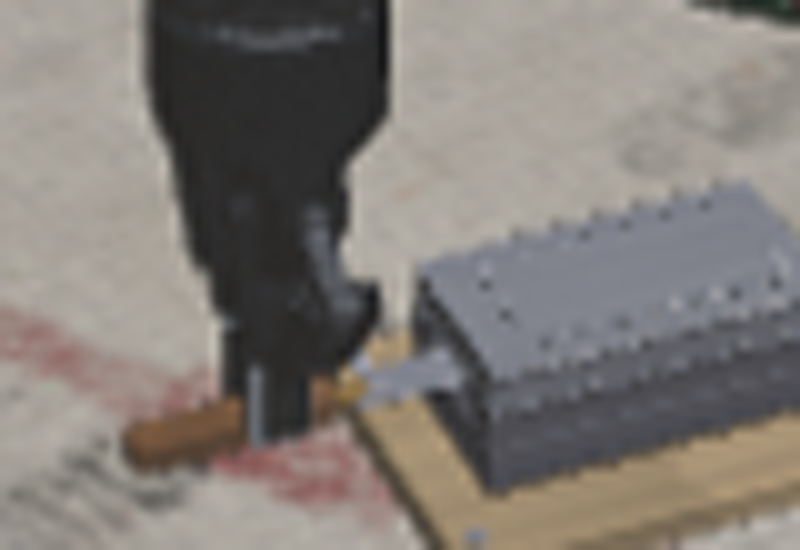

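```bash
python3 - <<'E'
from h import *
t=np.array([.5049,-.0069]);u=np.array([.975,-.224])
for n,p in(("entry",(460,372)),("entry right edge top",(466,378)),("end",(127,447)),("handle front",(345,390)),("lidcorner z72 L",(415,265)),("lid z72 R",(492,383)),("base z18R",(492,492))):
    z={"l":.072,"b":.018}.get(n[0],.0518)
    X=un("scene",crop(*p,10,285,150),z);print(n,X,(X[:2]-t)@u)
E
```

```text
entry [ 0.57158198 -0.02734725  0.0518    ] 0.06959511811214027
entry right edge top [ 0.57129839 -0.0310108   0.0518    ] 0.07013924510746856
end [0.45800538 0.00606154 0.0518    ] -0.04862564205868809
handle front [ 0.53419861 -0.01233943  0.0518    ] 0.029784576703741066
lidcorner z72 L [0.57853392 0.0078814  0.072     ] 0.06848204016881855
lid z72 R [ 0.5612816  -0.05639909  0.072     ] 0.0660598535249415
base z18R [ 0.56727718 -0.0527607   0.018     ] 0.07109054801763248
```

The blade enters mid-front at (460,370), about 26 mm deep because it runs on into the hollow lid. I'll draw it back to about 20 mm, then lower the handle in an arc.

jog_arm(targets="-1 0 -3 0 0; -1 0 -2.5 0 0; -1 0 0 0 0; -1 0 0 3 0; -1 0 0 3 0; -1 0 0 2 0; -1 0 0 0 0; -1 0 0 0 0")

```text
t: 12.35
ee_pos: [0.4996, -0.0057, 0.042]
orientation: [[0.224, 0.975, 0.0], [0.975, -0.224, -0.0], [0.0, 0.0, -1.0]]
wrist_force: [-1.4, 0.6, 6.5]
gripper_width: 0.0134
```

jog_arm(targets="-1 0 0.5 2 0; -1 0 0.5 2 0; -1 0 0.5 2 0; -1 0 0.5 2 0; -1 0 0 0 0; -1 0 0 0 0")

```text
t: 12.95
ee_pos: [0.5009, -0.0061, 0.0338]
orientation: [[0.224, 0.975, -0.001], [0.975, -0.224, 0.0], [-0.0, -0.001, -1.0]]
wrist_force: [-5.3, 1.1, 6.8]
gripper_width: 0.0133
```

jog_arm(targets="-1 0 0.5 2 0; -1 0 0.5 2 0; -1 0 0.5 1.5 0; -1 0 0 0 0; -1 0 0 0 0")

```text
t: 13.45
ee_pos: [0.5017, -0.0062, 0.0281]
orientation: [[0.224, 0.975, -0.002], [0.975, -0.224, 0.0], [-0.0, -0.002, -1.0]]
wrist_force: [-6.6, 1.6, 5.2]
gripper_width: 0.0131
```

Force fell as the tip rose about 5 mm, so the latch looks released. Now I'll draw back about 8 mm and swing the lid up along its arc with the tip.

jog_arm(targets="-1 0 -3 0 0; -1 0 -3 0 0; -1 0 -2 0 0; -1 0 0.5 -7 0; -1 0 1.6 -11.5 0; -1 0 2.8 -11.4 0; -1 0 0 0 0; -1 0 0 0 0")

```text
t: 14.25
ee_pos: [0.5003, -0.0055, 0.0589]
orientation: [[0.224, 0.975, 0.001], [0.975, -0.224, 0.0], [0.001, 0.001, -1.0]]
wrist_force: [-0.0, 0.6, -1.4]
gripper_width: 0.0127
```

```bash
python3 - <<'E'
from bench import arm,camera
import cv2,numpy as np
s=arm.observe();print(s["wrist_force"])
b=camera("scene")["frame"];np.save("b2.npy",b)
cv2.imwrite("pics/k6.png",cv2.resize(b[130:205,285:375,::-1],None,fx=8,fy=8,interpolation=cv2.INTER_CUBIC))
E
```

```text
[-0.0481689   0.57726717 -1.36764867]
```

View pics/k6.png

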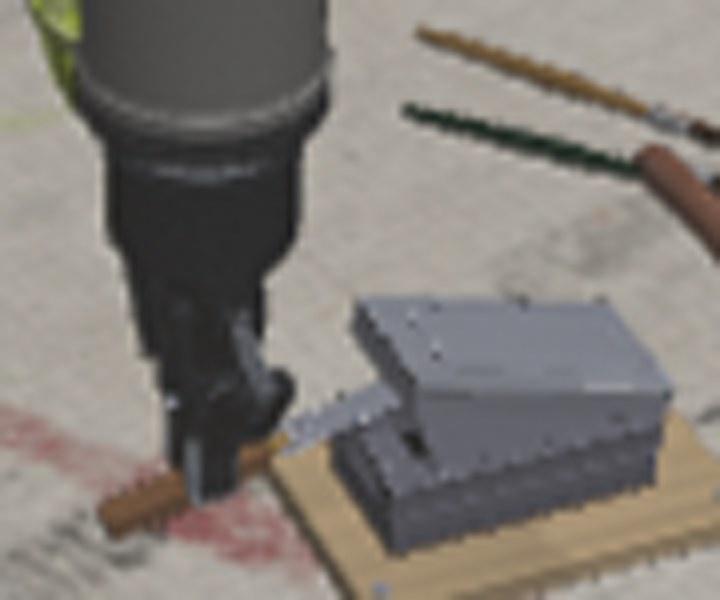

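The lid is off its latch and lifted on the blade: lid front at (385,340), blade under it at (390,400), fingers clear. Continuing the arc.

jog_arm(targets="-1 0 2.9 -11.1 0; -1 0 5 -10.5 0; -1 0 6 -10.1 0; -1 0 7.1 -9.3 0; -1 0 7.9 -8.6 0; -1 0 8.7 -7.8 0; -1 0 9.5 -7 0; -1 0 0 0 0; -1 0 0 0 0")

```text
t: 15.2
ee_pos: [0.5457, -0.0163, 0.1226]
orientation: [[0.224, 0.975, -0.0], [0.975, -0.224, -0.0], [-0.0, -0.0, -1.0]]
wrist_force: [-0.3, -0.4, -0.7]
gripper_width: 0.0131
```

jog_arm(targets="-1 0 10 -5.8 0; -1 0 10.7 -4.8 0; -1 0 11 -3.8 0; -1 0 11.4 -2.7 0; -1 0 0 0 0; -1 0 0 0 0")

```text
t: 15.8
ee_pos: [0.5877, -0.0261, 0.1397]
orientation: [[0.224, 0.975, -0.0], [0.975, -0.224, -0.0], [-0.0, -0.0, -1.0]]
wrist_force: [-0.6, -0.1, -0.5]
gripper_width: 0.013
```

jog_arm(targets="-1 0 11.6 -1.6 0; -1 0 11.7 -0.3 0; -1 0 11.6 0.9 0; -1 0 11.6 1.9 0; -1 0 11.2 3.2 0; -1 0 0 0 0; -1 0 0 0 0")

```text
t: 16.5
ee_pos: [0.6438, -0.0391, 0.1353]
orientation: [[0.224, 0.975, -0.001], [0.975, -0.224, -0.0], [-0.001, -0.001, -1.0]]
wrist_force: [-0.5, 0.3, -1.1]
gripper_width: 0.0127
```

```bash
python3 - <<'E'
from bench import arm,camera
import cv2,numpy as np
f=lambda a,x,y,w,h,s:cv2.resize(a[y:y+h,x:x+w,::-1],None,fx=s,fy=s,interpolation=cv2.INTER_CUBIC)
a,b=camera("top")["frame"],camera("scene")["frame"];np.save("a3.npy",a);np.save("b3.npy",b)
cv2.imwrite("pics/k7.png",f(b,300,95,100,115,5))
E
```

jog_arm(targets="-1 0 5 2 0; -1 0 4 1.5 0; -1 0 0 0 0; -1 0 0 0 0")

```text
t: 17.0
ee_pos: [0.6514, -0.0404, 0.1316]
orientation: [[0.224, 0.975, -0.003], [0.975, -0.224, 0.001], [-0.0, -0.003, -1.0]]
wrist_force: [-8.4, 1.0, 1.2]
gripper_width: 0.0129
```

The lid is at its stop: 8 N appeared at the computed 2.0 rad. I'll withdraw the knife and lay it on free table to the right.

jog_arm(targets="-1 0 -10 0 0; -1 0 -45 0 0; -1 0 -45 0 0; -1 0 -45 0 0; -1 0 -14 0 0; -1 -41 0 0 0; -1 -41 0 0 0; -1 -41 0 0 0; -1 -41 0 0 0; -1 -41 0 0 0; -1 0 0 45 0; -1 0 0 45 0")

```text
t: 18.2
ee_pos: [0.4527, -0.2066, 0.0423]
orientation: [[0.226, 0.974, 0.004], [0.974, -0.226, -0.001], [-0.0, 0.005, -1.0]]
wrist_force: [1.7, 1.9, -0.9]
gripper_width: 0.013
```

jog_arm(targets="-1 0 0 10 0; -1 0 0 0 0; -1 0 0 5 0; -1 0 0 5 0; -1 0 0 5 0; -1 0 0 3 0; -1 0 0 3 0; -1 0 0 0 0; -1 0 0 0 0")

```text
t: 19.1
ee_pos: [0.4538, -0.2054, 0.0123]
orientation: [[0.224, 0.975, 0.004], [0.975, -0.224, -0.001], [-0.0, 0.004, -1.0]]
wrist_force: [4.2, 0.1, 10.0]
gripper_width: 0.0129
```

jog_arm(targets="-1 0 0 3 0; -1 0 0 2 0; -1 0 0 2 0; -1 0 0 0 0; -1 0 0 0 0")

```text
t: 19.6
ee_pos: [0.454, -0.2057, 0.0054]
orientation: [[0.224, 0.975, 0.004], [0.975, -0.224, -0.001], [-0.0, 0.004, -1.0]]
wrist_force: [6.1, -1.2, 10.2]
gripper_width: 0.0132
```

jog_arm(targets="1 0 0 0 0; 1 0 0 0 0; 1 0 0 0 0; 1 0 0 0 0; 1 0 0 0 0; 1 0 0 -10 0; 1 0 0 -40 0; 1 0 0 -45 0; 1 0 0 -45 0; 1 0 0 -40 0; 1 0 0 0 0; 1 0 0 0 0")

```text
t: 20.8
ee_pos: [0.4521, -0.2048, 0.1855]
orientation: [[0.224, 0.975, 0.002], [0.975, -0.224, 0.0], [0.001, 0.002, -1.0]]
wrist_force: [0.2, 0.4, -0.4]
gripper_width: 0.0854
```

```bash
python3 - <<'E'
from bench import arm,camera
import cv2,numpy as np
f=lambda a,x,y,w,h,s:cv2.resize(a[y:y+h,x:x+w,::-1],None,fx=s,fy=s,interpolation=cv2.INTER_CUBIC)
a,b=camera("top")["frame"],camera("scene")["frame"];np.save("a4.npy",a);np.save("b4.npy",b)
s=arm.observe();print(s["ee_pos"],s["gripper_width"])
from h import *
V=a.max(2)
m=(V<70).astype(np.uint8);z=np.zeros_like(m);z[182:222,210:250]=m[182:222,210:250]
print("cart px",cv2.minAreaRect(np.argwhere(z)[:,::-1].astype(np.float32)),z.sum())
# soft-coverage centroid & orientation of dark block using intensity
roi=a[180:226,205:256].mean(2);bg=np.median(roi);dk=np.percentile(roi,10)
c=np.clip((bg-roi)/(bg-dk),0,1);c[c<.35]=0
M=cv2.moments(c);print(M["m10"]/M["m00"]+205,M["m01"]/M["m00"]+180,M["m00"],.5*np.arctan2(2*M["mu11"],M["mu20"]-M["mu02"]))
E
```

```text
[ 0.4512362  -0.20467162  0.18383953] 0.08558944634803163
cart px ((227.5, 202.0), (24.0, 13.0), 90.0) 315
227.20823488266956 201.6994446956062 328.3837535014006 -1.5496231087014636
```

```bash
python3 - <<'E'
import numpy as np
from h import *
from scipy.optimize import minimize
a=np.load("a4.npy");b=np.load("b4.npy")
roi=a.mean(2);bg=np.median(roi[180:226,205:256]);dk=np.percentile(roi[180:226,205:256],10)
c=np.clip((bg-roi)/(bg-dk),0,1);c[c<.35]=0
W=np.zeros_like(c);W[180:226,205:256]=1;c*=W
def sil(p):
    cs,s=np.cos(p[2]),np.sin(p[2]);pts=np.array([(x,y,z) for x in(-.042,.042) for y in(-.023,.023) for z in(0,.028)])
    X=np.c_[p[0]+cs*pts[:,0]-s*pts[:,1],p[1]+s*pts[:,0]+cs*pts[:,1],pts[:,2]]
    h=cv2.convexHull(proj("top",X).astype(np.float32))[:,0]
    big=np.zeros((3200,5120),np.uint8);cv2.fillPoly(big,[np.round(((h+.5)*8-.5)*16).astype(int)],255,shift=4)
    return cv2.resize(big,(640,400),interpolation=cv2.INTER_AREA)/255.
g=lambda p:((sil(p)-c)**2*W).sum()
p0=np.array([.513,.273,0]);r=minimize(g,p0,method="Nelder-Mead",options=dict(initial_simplex=[p0,p0+[.004,0,0],p0+[0,.004,0],p0+[0,0,.05]],xatol=2e-5,fatol=1e-3))
print(r.x,r.fun,sil(r.x).sum(),c.sum())
f=lambda a,x,y,w,h,s:cv2.resize(a[y:y+h,x:x+w,::-1],None,fx=s,fy=s,interpolation=cv2.INTER_CUBIC)
L=f(a,285,140,50,70,8);R=np.vstack([f(b,300,115,65,50,6),f(b,300,115,65,43,6)[:0]]) 
R=np.vstack([f(b,308,120,65,60,6),f(b,300,180,65,33,6)]);h=min(L.shape[0],R.shape[0]);cv2.imwrite("pics/k8.png",np.hstack([L[:h],R[:h]]));print(h,L.shape,R.shape)
E
```

```text
[ 0.5151068   0.27710449 -0.03203366] 7.273378998658289 342.7882352941176 328.3837535014005
558 (560, 400, 3) (558, 390, 3)
```

View pics/k8.png

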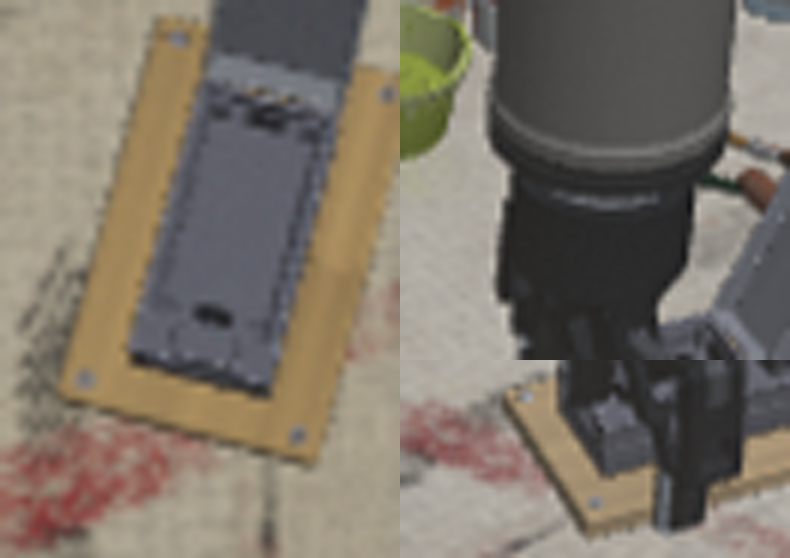

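The lid stands wide open. The seat shows with its tongues dark at (213,315) and (268,115), and the board screws are at (180,38), (388,92), (85,378) and (297,435). Those give a precise case pose.

```bash
python3 - <<'E'
from h import *
C=lambda u,v,z:un("top",crop(u,v,8,285,140),z)
q=[C(180,38,.019),C(388,92,.019),C(297,435,.019),C(85,378,.019)]
c=np.mean(q,0);d=(q[0]+q[1]-q[2]-q[3])/2;e=(q[0]+q[3]-q[1]-q[2])/2
y1=np.arctan2(d[1],d[0]);y2=np.arctan2(-e[0],e[1]);print("board c",c,"spacing",np.linalg.norm(d),np.linalg.norm(e),"yaw",y1,y2)
y=(y1*np.linalg.norm(d)+y2*np.linalg.norm(e))/(np.linalg.norm(d)+np.linalg.norm(e))
u=np.array([np.cos(y),np.sin(y)]);print("yaw",y,"case",c[:2]-.006*u,"seat",c[:2]+.002*u)
T=[C(213,315,.045),C(268,115,.045)];print("tongues mid",(T[0]+T[1])/2,np.linalg.norm(T[1]-T[0]),np.arctan2(*(T[1]-T[0])[1::-1]))
q=[C(205,85,.054),C(340,108,.054),C(275,373,.054),C(132,351,.054)];print("rim",np.mean(q,0))
# cartridge from crop c2-left outline edges: left 128, right 235, top 80; and knife-known check
E
```

```text
board c [ 0.64162357 -0.03587977  0.019     ] spacing 0.16397794220209588 0.09900727557168097 yaw -0.24111207115208666 -0.2418005115194387
yaw -0.2413712515187327 case [ 0.6357975  -0.03444557] seat [ 0.64356559 -0.03635784]
tongues mid [ 0.64533333 -0.03695149  0.045     ] 0.09466363518517584 -0.24345428249517512
rim [ 0.63702398 -0.03596037  0.054     ]
```

jog_arm(targets="1 0 0 0 -0.11; 1 0 0 0 -0.11; 1 46 6 0 0; 1 46 6 0 0; 1 46 6 0 0; 1 46 6 0 0; 1 46 6 0 0; 1 46 6 0 0; 1 46 6 0 0; 1 46 6 0 0; 1 46 6 0 0; 1 46 6 0 0")

```text
t: 22.1
ee_pos: [0.5138, 0.256, 0.1828]
orientation: [[0.006, 1.0, -0.002], [1.0, -0.006, -0.002], [-0.002, -0.002, -1.0]]
wrist_force: [0.1, -0.4, 0.3]
gripper_width: 0.0854
```

jog_arm(targets="1 0 0 0 0; 1 0 0 0 0")

```text
t: 22.3
ee_pos: [0.5137, 0.255, 0.1825]
orientation: [[0.004, 1.0, -0.002], [1.0, -0.004, -0.002], [-0.002, -0.002, -1.0]]
wrist_force: [-0.3, -1.6, 0.1]
gripper_width: 0.0854
```

```bash
python3 - <<'E'
from bench import arm,camera
from h import *
a=camera("top")["frame"];np.save("a5.npy",a);b=camera("scene")["frame"];np.save("b5.npy",b)
t=np.array([.454,-.2057]);u=np.array([.975,-.224])
e=[*(t-.05*u),.0075];f=[*(t+.025*u),.0075];tip=[*(t+.0945*u),.0075]
print("pred top end,front,tip",proj("top",[e,f,tip]),"scene",proj("scene",[e,f,tip]))
hs=cv2.cvtColor(a,cv2.COLOR_RGB2HSV).astype(int)
P=proj("top",[*(t-.0125*u),.0075])[0];x,y=np.round(P).astype(int)
m=(hs[...,0]>4)&(hs[...,0]<22)&(hs[...,1]>95);z=np.zeros_like(m);z[y-25:y+26,x-25:x+26]=m[y-25:y+26,x-25:x+26]
n,l,st,ce=cv2.connectedComponentsWithStats(z.astype(np.uint8));i=1+np.argmax(st[1:,4]);print("handle centroid seen",ce[i],st[i],"pred (top face)",proj("top",[*(t-.0125*u),.012]))
Q=np.argwhere(l==i)[:,::-1].astype(np.float32);print(cv2.fitLine(Q,cv2.DIST_L2,0,.01,.01).ravel(),"world",un("top",ce[i],.012),t-.0125*u)
s=arm.observe();print(s["ee_pos"])
E
```

```text
pred top end,front,tip [[356.95404213 234.88286924]
 [361.75483533 214.79089002]
 [366.15528915 196.37438611]] scene [[320.47165074 247.92671788]
 [342.89415858 240.73423812]
 [362.92333812 234.30946755]]
handle centroid seen [359.21794872 223.17948718] [356 212   7  22  78] pred (top face) [[359.49446166 224.70649882]]
[ 2.2293808e-01 -9.7483259e-01  3.5921796e+02  2.2317949e+02] world [ 0.44730914 -0.20186221  0.012     ] [ 0.4418125 -0.2029   ]
[0.51414121 0.25324179 0.18326378]
```

jog_arm(targets="1 21 0.5 0 0; 1 0 0 45 0; 1 0 0 45 0; 1 0 0 40 0; 1 0 0 20 0; 1 0 0 10 0; 1 0 0 5 0; 1 0 0 0 0; 1 0 0 0 0")

```text
t: 23.3
ee_pos: [0.5157, 0.2759, 0.0204]
orientation: [[0.006, 1.0, 0.001], [1.0, -0.006, 0.001], [0.001, 0.001, -1.0]]
wrist_force: [-0.3, 0.0, 0.1]
gripper_width: 0.0851
```

jog_arm(targets="1 0 -1 3 0; 1 0 0 0 0; -1 0 0 0 0; -1 0 0 0 0; -1 0 0 0 0; -1 0 0 0 0; -1 0 0 0 0; -1 0 0 0 0; -1 0 0 0 0")

```text
t: 24.2
ee_pos: [0.5142, 0.2757, 0.0168]
orientation: [[0.006, 1.0, 0.0], [1.0, -0.006, 0.0], [0.0, 0.0, -1.0]]
wrist_force: [-3.4, -0.9, 9.3]
gripper_width: 0.0441
```

jog_arm(targets="-1 0 0 -10 0; -1 0 0 -50 0; -1 0 0 -50 0; -1 0 0 0 0.12; -1 0 0 0 0.1155; -1 -34.2 25.1 0 0; -1 -34.2 25.1 0 0; -1 -34.2 25.1 0 0; -1 -34.2 25.1 0 0; -1 -34.2 25.1 0 0; -1 -34.2 25.1 0 0; -1 0 0 0 0")

```text
t: 25.4
ee_pos: [0.6127, 0.0335, 0.1273]
orientation: [[0.246, 0.969, 0.002], [0.969, -0.246, -0.002], [-0.002, 0.002, -1.0]]
wrist_force: [-0.2, -0.0, -1.5]
gripper_width: 0.0441
```

jog_arm(targets="-1 -34.2 25.1 0 0; -1 -34.2 25.1 0 0; -1 0 0 0 0; -1 0 0 0 0; -1 0 0 0 0")

```text
t: 25.9
ee_pos: [0.6434, -0.0371, 0.1264]
orientation: [[0.238, 0.971, -0.0], [0.971, -0.238, 0.001], [0.0, -0.0, -1.0]]
wrist_force: [0.6, 0.4, -1.1]
gripper_width: 0.0438
```

jog_arm(targets="-1 -0.7 0.8 25 0; -1 0 0 20 0; -1 0 0 6 0; -1 0 0 0 0; -1 0 0 0 0")

```text
t: 26.4
ee_pos: [0.6447, -0.0385, 0.0762]
orientation: [[0.238, 0.971, 0.001], [0.971, -0.238, 0.0], [0.0, 0.001, -1.0]]
wrist_force: [0.2, 0.7, -0.9]
gripper_width: 0.0442
```

jog_arm(targets="-1 0 0 2 0; -1 0 0 2 0; -1 0 0 1 0; -1 0 0 0 0; -1 0 0 0 0")

```text
t: 26.9
ee_pos: [0.6443, -0.0389, 0.0704]
orientation: [[0.239, 0.971, 0.0], [0.971, -0.239, -0.0], [-0.0, 0.0, -1.0]]
wrist_force: [-0.9, 1.2, -0.8]
gripper_width: 0.0442
```

jog_arm(targets="-1 0 0 1 0; -1 0 0 1 0; -1 0 0 1 0; -1 0 0 0 0; -1 0 0 0 0")

```text
t: 27.4
ee_pos: [0.6442, -0.0389, 0.0673]
orientation: [[0.239, 0.971, -0.0], [0.971, -0.239, -0.0], [-0.0, -0.0, -1.0]]
wrist_force: [-0.6, 0.9, -1.1]
gripper_width: 0.0438
```

jog_arm(targets="-1 0 0 1 0; -1 0 0 1 0; -1 0 0 1 0; -1 0 0 0 0; -1 0 0 0 0")

```text
t: 27.9
ee_pos: [0.6438, -0.0388, 0.065]
orientation: [[0.239, 0.971, -0.001], [0.971, -0.239, 0.001], [0.0, -0.001, -1.0]]
wrist_force: [-10.7, 2.6, 16.8]
gripper_width: 0.0442
```

jog_arm(targets="-1 0 0 1 0; -1 0 0 1 0; -1 0 0 0 0; -1 0 0 0 0")

```text
t: 28.3
ee_pos: [0.6433, -0.0385, 0.0628]
orientation: [[0.239, 0.971, -0.002], [0.971, -0.239, 0.001], [0.001, -0.002, -1.0]]
wrist_force: [-12.7, 3.6, 18.0]
gripper_width: 0.044
```

The case pushes back along -x, so I'm too far to the rear. Easing 1.5 mm forward.

jog_arm(targets="-1 0 -0.8 0 0; -1 0 -0.8 0 0; -1 0 0 0 0; -1 0 0 0 0")

```text
t: 28.7
ee_pos: [0.6429, -0.0384, 0.063]
orientation: [[0.239, 0.971, 0.001], [0.971, -0.239, 0.0], [0.001, 0.0, -1.0]]
wrist_force: [-5.6, 1.9, 10.4]
gripper_width: 0.0441
```

jog_arm(targets="-1 0 -0.8 0 0; -1 0 0 0 0; -1 0 0 0 0")

```text
t: 29.0
ee_pos: [0.6426, -0.0383, 0.063]
orientation: [[0.239, 0.971, 0.001], [0.971, -0.239, 0.0], [0.0, 0.001, -1.0]]
wrist_force: [-1.6, 1.0, 6.7]
gripper_width: 0.0443
```

jog_arm(targets="-1 0 0 1 0; -1 0 0 1 0; -1 0 0 0 0; -1 0 0 0 0")

```text
t: 29.4
ee_pos: [0.642, -0.0382, 0.061]
orientation: [[0.239, 0.971, 0.0], [0.971, -0.239, 0.0], [0.0, 0.0, -1.0]]
wrist_force: [-7.5, 2.3, 12.9]
gripper_width: 0.0444
```

jog_arm(targets="-1 0 -0.6 1 0; -1 0 0 1 0; -1 0 0 0 0; -1 0 0 0 0")

```text
t: 29.8
ee_pos: [0.6415, -0.0381, 0.0597]
orientation: [[0.239, 0.971, 0.001], [0.971, -0.239, 0.001], [0.001, 0.0, -1.0]]
wrist_force: [-10.2, 1.8, 24.7]
gripper_width: 0.0438
```

jog_arm(targets="-1 0 0 1 0; -1 0 0 1 0; -1 0 0 0 0; -1 0 0 0 0")

```text
t: 30.2
ee_pos: [0.6417, -0.0381, 0.0593]
orientation: [[0.239, 0.971, 0.001], [0.971, -0.239, 0.002], [0.002, 0.001, -1.0]]
wrist_force: [-21.1, 4.1, 50.4]
gripper_width: 0.0442
```

jog_arm(targets="-1 0 0 -2 0; -1 0 0 -1.5 0; -1 0 0 0 0; -1 0 0 0 0")

```text
t: 30.6
ee_pos: [0.6413, -0.038, 0.0603]
orientation: [[0.239, 0.971, 0.0], [0.971, -0.239, 0.0], [0.0, -0.0, -1.0]]
wrist_force: [-4.7, 1.6, 9.3]
gripper_width: 0.0446
```

```bash
python3 - <<'E'
from bench import arm,camera
import numpy as np,cv2
F=[];T=[]
for i in range(6):
    a=camera("top")["frame"] if i%2 else a if i else camera("top")["frame"];s=arm.observe();F.append(s["wrist_force"]);T.append(s["wrist_torque"])
b=camera("scene")["frame"];np.save("b6.npy",b);np.save("a6.npy",a)
print(s["ee_pos"],np.mean(F,0),np.mean(T,0),s["orientation"][0])
# ascii of the scene near the case
g=cv2.resize(b[150:205,310:385].mean(2),(150,55))
for r in g:print("".join(" .:-=+*#%@"[9-min(9,int(v/25))] for v in r))
E
```

```text
[ 0.64132689 -0.03804032  0.06028072] [-6.01418677  1.27048335  9.11633504] [0.2572754  0.8525665  0.03079568] [2.38999411e-01 9.71019711e-01 4.84063965e-05]
----------------------------------------------------------+*#%%%%%%%%%%%%%%%%%%%%%%%%%%%%%%%%%%%%%%%%%%%%%#######*******++++****************##********
----------------------------------------------------------+*#%%%%%%%%%%%%%%%%%%%%%%%%%%%%%%%%%%%%%%%%%####%%%%%#####************************#####*****
----------------------------------------------------------=*#%%%%%%%%%%%%%%%%%%%%%%%%%%%%%%%%%%%%%%%##++++++**#########***********************##******
----------------------------------------------------------=+*#%%%%%%%%%%%%%%%%%%%%%%%%%%%%%%%%%%%%%#*=--------=+*######**++***************************
----------------------------------------------------------=+*#%%%#%%%%%%%%%%%%%%%%%%%%%%%%%%%%%%%%#*=---------==++*###*********#********************++
-----------------------------------------------------------=*#%%#*##%%%%%%%%%%%%%%%%%%%%%%%%%%%%%%*+=----=======-==+***+++++**************************
------------------------------------
[... 6662 characters left out ...]
======================================++++++++++++++++======------::::--------------------------
----------------------=========+***++===============================================++++++++++++++++=======--:-------:::------------------------------
-----------------------===------+*#**+=======================================++++++++++++++++++=====--::----------------------------------------------
--------------------------------=+****+===============================++++++++++++++++++=====---------------------------------------------------------
----------------------------------=+***++===++=================+++++++++++++++++++==+==---------------------------------------------------------------
```

```bash
python3 - <<'E'
from h import *
b=np.load("b6.npy").astype(float).mean(2);b5=np.load("b5.npy").astype(float).mean(2)
y=-.2415;c,s=np.cos(y),np.sin(y)
def w(o,X):X=np.array(X)/1e3;return [o[0]+c*X[0]-s*X[1],o[1]+s*X[0]+c*X[1],X[2]]
case=(.6362,-.0352)
for n,X in(("base FR bot",(-64,-33,18)),("rim FL",(-64,33,54)),("rim FR",(-64,-33,54)),("rim BR",(64,-33,54)),("board FL",(-87,62,18)),("board FR",(-87,-62,18))):print(n,proj("scene",w(case,X)).round(1))
t=(.6413,-.038)
for h in(0,3.5,8,12):
    print(h,[proj("scene",w(t,(x,yy,67+h)))[0].round(1).tolist() for x,yy in((-42,23),(-42,-23),(42,-23))])
np.set_printoptions(linewidth=250)
print("b6 rows170-192, cols 328-366");print(np.c_[np.arange(170,192),b[170:192,328:366]].astype(int))
E
```

```text
base FR bot [[333.3 198.7]]
rim FL [[325.9 179.2]]
rim FR [[333.8 190.7]]
rim BR [[367.8 181.8]]
board FL [[316.4 183.8]]
board FR [[330.7 205.8]]
0 [[334.7, 176.3], [340.5, 184.3], [362.8, 178.5]]
3.5 [[334.8, 175.5], [340.5, 183.5], [362.9, 177.7]]
8 [[334.9, 174.5], [340.6, 182.4], [363.0, 176.6]]
12 [[334.9, 173.5], [340.7, 181.5], [363.1, 175.7]]
b6 rows170-192, cols 328-366
[[170 169 170 166 168 167 165 167 169 168 167 167 168 168 168 172  83  41  42  43  42  41  62  43  43  63 157  83  41  38  40  44  47  45  39  38  95  74  82]
 [171 171 170 166 166 167 165 166 169 172 169 163 165 167 169 170  84  41  42  43  42  40  93  50  41  42  39  36  37  41  42  43  45  44  38  66  94  86  83]
 [172 173 174 168 162 165 172 173 169 167 165 166 165 167 170 150  71  40  42  42  42  39  60  41  42  45  42  39  40  40  41  42  40  39  40 110 116  90  82]
 [173 169 171 169 167 169 171 172 170 168 163 167 171 173 174 145  69  42  41  42  43  41  41  41  43  45  42  39  39  41  45  45  42  39  51 127 133 109  85]
 [174 170 172 172 169 165 167 166 167 167 168 169 161 158 157 123  57  43  42  43
[... 2081 characters left out ...]
01  93  75  77  77  76  78  78  83  82  82  80  91  89  85  78]
 [188  54  77  78  72  93 123 106 102 103 110  91  90  78  80  83 105 101 100 102  93  73  76  77  76  78  78  80  83  82  79  92  90  87  81  77  79  78  77]
 [189  57  56  81  75  69 103 103 103 103 103 106 100 124 103 111  95  76  77  76  76  76  78  81  83  81  80  86  91  88  83  76  79  79  78  79  77  77  71]
 [190  66  57  65  81  60  99 107 102  99  94 107  94  85  72  76  75  77  78  78  84  81  81  87  92  86  83  80  79  79  79  78  78  78  76  70  80  76  85]
 [191  90  58  54  72  61  48 105  99  85  73  76  78  77  78  78  84  82  81  79  91  89  86  81  78  79  80  79  79  78  79  72  74  75  81  84 106  98 138]]
```

Projected corners match the cartridge being at or near home, with the grip having slipped a few mm on it, but one end may be up to 2 mm high. I'll let go, shut the fingers and push on its top, which also measures its height directly.

jog_arm(targets="0.3 0 0 0 0; 0.3 0 0 0 0; 0.3 0 0 0 0; 0.3 0 0 -15 0; 0.3 0 0 -20 0; -1 0 0 0 0; -1 0 0 0 0; -1 0 0 0 0; -1 0 0 0 0; -1 0 0 0 0; -1 0 0 0 0; -1 0 0 0 0")

```text
t: 32.05
ee_pos: [0.6413, -0.0382, 0.0946]
orientation: [[0.239, 0.971, -0.0], [0.971, -0.239, -0.0], [-0.0, -0.0, -1.0]]
wrist_force: [1.0, 0.7, 0.2]
gripper_width: -0.0
```

jog_arm(targets="-1 0 0 10 0; -1 0 0 7 0; -1 0 0 3 0; -1 0 0 0 0; -1 0 0 0 0")

```text
t: 32.55
ee_pos: [0.6414, -0.0383, 0.0747]
orientation: [[0.239, 0.971, -0.0], [0.971, -0.239, -0.0], [-0.0, -0.0, -1.0]]
wrist_force: [0.7, 0.1, 0.1]
gripper_width: -0.0002
```

jog_arm(targets="-1 0 0 2 0; -1 0 0 2 0; -1 0 0 0 0; -1 0 0 0 0")

```text
t: 32.95
ee_pos: [0.6415, -0.0382, 0.0709]
orientation: [[0.239, 0.971, 0.0], [0.971, -0.239, 0.0], [0.0, 0.0, -1.0]]
wrist_force: [0.9, 0.2, 1.5]
gripper_width: -0.0001
```

jog_arm(targets="-1 0 0 1 0; -1 0 0 1 0; -1 0 0 0 0; -1 0 0 0 0")

```text
t: 33.35
ee_pos: [0.6411, -0.0382, 0.0686]
orientation: [[0.239, 0.971, -0.001], [0.971, -0.239, -0.0], [-0.0, -0.001, -1.0]]
wrist_force: [-0.1, -0.4, 0.2]
gripper_width: -0.0003
```

jog_arm(targets="-1 0 0 1 0; -1 0 0 0 0; -1 0 0 0 0")

```text
t: 33.65
ee_pos: [0.6413, -0.0382, 0.0677]
orientation: [[0.239, 0.971, -0.0], [0.971, -0.239, -0.0], [-0.0, -0.0, -1.0]]
wrist_force: [-0.6, -0.2, -0.9]
gripper_width: 0.0001
```

jog_arm(targets="-1 0 0 1 0; -1 0 0 0 0; -1 0 0 0 0")

```text
t: 33.95
ee_pos: [0.6414, -0.0382, 0.0672]
orientation: [[0.239, 0.971, 0.0], [0.971, -0.239, 0.0], [0.0, 0.0, -1.0]]
wrist_force: [-2.5, 0.6, 5.8]
gripper_width: 0.0001
```

jog_arm(targets="-1 0 0 1 0; -1 0 0 0.8 0; -1 0 0 0 0; -1 0 0 0 0; -1 0 0 0 0")

```text
t: 34.45
ee_pos: [0.6415, -0.0382, 0.067]
orientation: [[0.239, 0.971, 0.001], [0.971, -0.239, 0.001], [0.001, 0.0, -1.0]]
wrist_force: [-13.6, 2.3, 33.7]
gripper_width: 0.0001
```

```bash
python3 - <<'E'
from bench import arm,camera
from h import *
F=[]
for i in range(5):a=camera("top")["frame"];s=arm.observe();F.append(s["wrist_force"])
print(s["t"],s["ee_pos"],np.mean(F,0))
# bystanders: change against first picture in patches
a0=cv2.cvtColor(cv2.imread("pics/top0.png"),cv2.COLOR_BGR2RGB).astype(int)
for n,(x,y,w) in dict(tub=(214,147,22),jar=(385,153,13),marker=(424,235,18),turq=(391,280,22),cart_old=(227,202,12)).items():
    d=np.abs(a.astype(int)-a0)[y-w:y+w,x-w:x+w].max(2);print(n,d.mean().round(1),(d>40).sum())
hs=cv2.cvtColor(a,cv2.COLOR_RGB2HSV).astype(int);m=(hs[...,0]>4)&(hs[...,0]<22)&(hs[...,1]>95);print("knife handle px still",m[210:236,350:368].sum())
E
```

```text
34.7 [ 0.64151622 -0.03820209  0.06697272] [-13.19577902   1.70584792  33.52180292]
tub 7.5 0
jar 6.8 0
marker 8.1 0
turq 8.5 0
cart_old 82.2 347
knife handle px still 78
```

```bash
python3 -c "
from bench import arm
print(arm.sign_off());s=arm.observe();print(s['t'],s['ee_pos'],s['wrist_force'])"
```

```text
the job is handed in; nothing more can be done
None
the job is handed in; nothing more can be done
```

The job is handed in at about 34.7 s of the 67 s allowed. The lid was levered off its latch with the knife and swung to its stop, with the fingers clear of it. The knife was then laid flat to the right of the case. The cartridge went in, and the job ended with the closed fingers pressing on its top.

**Last checks**
- **Cartridge seating:** the cartridge's top met the fingers at 67 mm, which is exactly the fully home height. An end still up on its tongue would have read at least 2 mm higher. It stayed at 67.0 mm under about 33 N, and that press was held at hand-in.
- **Lid:** it reached its stop at about 2.0 rad, shown by 8 N of resistance on the knife. The top view afterwards showed it wide open.
- **Bystanders:** the tub, the jar and the marker show no change from the first picture. The knife still lies where I put it. Its flatness rests on the handle having been pressed level on the table, as there was no close-up.

**What did not go smoothly**
- **Knife too deep:** the blade first went about 26 mm into the notch, because it runs on into the hollow lid. I drew it back to about 20 mm before prying.
- **Cartridge slip:** during the gripped press the cartridge rubbed at the rear and slipped about 3.5 mm in the fingers. The wrist force briefly reached about 50 N, so I let go and pressed again from above with the fingers shut.
- **Snaps not felt:** I did not see the two snaps as separate force drops, so "snapped home" rests on the measured height.
- **Sideways force:** a steady push of about 13 N along the case remained during the final press.

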